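# Set the kettle rest's sliding leg and close its cam lever

## Robot

A 6-joint arm with a two-finger parallel gripper is mounted at the origin on the work surface. World frame = base frame: x ahead of the robot, y to its left, z up, the work surface at z = 0. Lengths are in mm, angles in rad, forces in N, time in s.
With the tool pointing down it reaches from about 350 to 875 mm from the base axis. Payload 4.2 kg.
Tool frame: the origin (TCP) lies midway between the tips of the shut fingers; the grasp point (between the pads) lies 19 mm behind it (arm.hold_point_z is the distance from the TCP to the grasp point, in mm); z points along the fingers, y is the line along which they close (so a half turn about z gives the same grasp; the last joint's range is limited). The gripper opens to 85 mm and grips with 20 to 120 N. Pads are 22 mm wide; open, the fingers measure 114 mm over their backs; the gripper's body (76 mm by 85 mm) begins 54 mm behind the grasp point. The pads swing forward as they close: fully open they stand 13 mm farther back than shut.
Start: joints at [-0.921, 0.385, 0.008, 0, -1.194, -0.259], TCP at [238.093, -577.85, 231.312] pointing down, gripper open.
Joint ranges: [-3.14, 3.14], [-1.21, 2.06], [-1.07, 1.41], [-3.16, 2.05], [-2.99, -0.16], [-3.1, 3.1]. Speed limits (rad/s): [2.79, 2.79, 3.14, 3.14, 3.14, 3.14].

## Interface

Orientations are given as a unit quaternion [x, y, z, w].
In Python, from bench import arm, vision gives the robot as it stands. The module is installed in compiled form; this text tells all that it offers.
- The arm moves only by the tool servo_tool, never from a script. Its argument "plan" is a list of rows, each a list of 7 numbers: the shift along the world's x, y, z each as a share of 300 mm, from -1 to 1, then the turn, a rotation vector about the world's x, y, z each as a share of 2 rad, from -1 to 1, then the opening, from 0 (shut) to 1 (fully open). A call has 1 to 20 rows; each row shifts and turns the commanded pose from where the row before left it; what a row does not reach is not made up. A row lasts 1/8 s, in which the tool goes at most 62.5 mm and 10.7 degrees, less where a joint would pass 70% of its speed; a pose out of reach is approached as far as the arm can. A call with a number of a shift or a turn outside -1 to 1 is refused whole. A call with a gripper value outside its range is refused whole. The fingers move at their own pace and stop on an object; the grip force is fixed at half the most. Time passes only in rows, so rows that do not move let the fingers close. It gives the time, the measured TCP pose, the force, the opening and the grip force at its end, in the units of the state.
- arm.read_state(): the state, without advancing time (a new reading comes with each control period).
- vision.get_image(name): name is "scene" or "top"; returns a dict with "image" (420x560x3 uint8, red, green, blue), "z_map" (420x560 float32, mm along the optical axis (not along the pixel's ray), 0 where there is no reading), "K" (3x3 intrinsics, pixels), "world_to_cam" (4x4, takes a point from world to camera coordinates). Camera axes: x right, y down, z forward; pixel columns grow to the right and rows downward; lengths in mm; the calibration is good to about 2 mm. A picture is of the moment at which its call begins.
- arm.job_done(): hands the job in; it is judged then, once.
The state is a dict: "clock": time; "joints": joint angles; "joint_vel": joint speeds; "joint_efforts": joint torques, N m; "position": TCP position; "ee_rot": TCP orientation; "contact_force": force on the tool from outside, world axes, zero at the start; "wrist_torque": the same for the moment, N m; "gripper_width": finger opening in mm; "grasp_force": force on a finger pad.
Only numpy, scipy, OpenCV 4.12 (cv2) and the standard library are available. Lean on these libraries where they do the work, as an engineer would, in place of code of your own. Each camera call takes 0.05 s, during which the arm holds its last target. There are 200 camera calls.

## Task

Put the electric hearth on standby by pressing the white key, then the orange, then the blue, one at a time, each right down and let up again. Then push the kettle rest's spring-loaded sliding leg out, its yellow cam lever still open, until the white pointer is over the red length mark, and holding it there squeeze the lever fully shut against the black grip post. Finish without letting go: keep the leg held at the mark with post and shut lever pinched between the fingers (I will tighten the screw while you hold), and leave the other tea things where they stand.

Things in the scene. Friction and masses are not known exactly. Their poses are not given: they have to be found in the camera images.
- stand: Kettle rest, fixed: rosewood base 15 mm high, spanning its own x -150..+190, y -90..+90 mm; origin on the shelf (underside). Its +x axis is the way the leg slides out (roughly world +y, within 0.3 rad). Metal sleeve, top 60 mm high, 50 mm wide, at x -145..-55; flat rail, top 26 mm, under the leg. The rest of the base is clear for fingers beside the leg.
- leg (a joint): How far the sliding leg is out of its sleeve, m: 0 home (start), stop at 0.11. A spring draws it home with 4 to 5.5 N, drag about 1 N: it goes home whenever not held, even with the lever shut (the screw is not tight yet). The leg's head is a steel block 80 x 40 mm, top 41 mm above the shelf, carrying grip post, lever and crossplate. Axes of leg points: as the stand's.
- crossplate (a point): Centre of the leg's upright steel crossplate: 8 mm thick (x), 110 mm across y, 40 to 86 mm above the shelf, just beyond post and lever on the +x side. Fingers let down either side of post and lever, on its -x side, push it along +x with their edges; the spring keeps it against them. Beyond it a rod of 8 mm radius sticks out 45 mm, 40 mm high (rubber end 14 mm radius).
- grip_centre (a point): Point on the leg, moving with it: midway between post and shut lever, 64 mm above the shelf, 11 mm to -x of the crossplate's near face, so a 22 mm wide finger centred here just touches the plate. Squeeze here across the leg (along y). Outer faces of post and shut lever at y -15 and +15 mm: 30 mm wide when shut.
- post (a point): Centre of the fixed black grip post on the leg: a plate 52 (x) x 9 (y) x 46 (z) mm, from 41 to 87 mm above the shelf; 19 mm to -x and 10.5 mm to -y of grip_centre. It moves with the leg.
- lever (a joint): Angle of the yellow cam lever, rad: 0 shut (parallel to the post, against a stop), starts open at 0.25 to 0.36, limit 0.5. Its upright pivot is on the leg, 60 mm to -x and 10.5 mm to +y of grip_centre; open, its free end (near the crossplate) stands out to +y. It stays where left on the leg; closing takes about 2 N at its free end.
- lever_tip (a point): Free end of the yellow lever, middle of its thickness, 65 mm above the shelf. The lever is a paddle 9 mm thick, 44 to 86 mm above the shelf, its end 67 mm from its pivot; the point's +x axis runs along the lever away from the pivot.
- leg_pointer (a point): Lower tip of the white pointer at the -y end of the crossplate, 26 mm above the shelf; on the crossplate's middle plane (15 mm to +x and 80 mm to -y of grip_centre). 4 mm wide along x. It moves with the leg.
- mark: Red length mark on the base beside the leg, 12 (x) x 30 (y) x 5 mm; origin at the centre of its underside, 15 mm above the shelf; axes as the stand's. The pointer passes just above it; the pointer is over it when within 6 mm of its origin along x.
- keypad: Grey keypad, fixed, 190 (x) x 80 (y) x 12 mm, origin at the centre of its underside. Its three keys stand in a row along its x axis 58 mm apart, in any order of colour.
- key_white_top (a point): Centre of the top of the white key, a round cap 28 mm across in a low black housing.
- key_white (a joint): Travel of the white key, m: 0 up, 0.006 fully down, which takes 5 N; it counts as pressed beyond 0.004; springs back up.
- key_orange_top (a point): Centre of the top of the orange key, a round cap 28 mm across in a low black housing.
- key_orange (a joint): Travel of the orange key, m: 0 up, 0.006 fully down, which takes 5 N; it counts as pressed beyond 0.004; springs back up.
- key_blue_top (a point): Centre of the top of the blue key, a round cap 28 mm across in a low black housing.
- key_blue (a joint): Travel of the blue key, m: 0 up, 0.006 fully down, which takes 5 N; it counts as pressed beyond 0.004; springs back up.
- copper_bowl: Hammered copper waste bowl, 140 mm across, 65 mm high; loose bystander, not to be moved. Origin at the centre of its underside.
- jar: Squat orange stoneware jar with black lid, 104 mm across, 96 mm high; loose bystander, not to be moved. Origin at the centre of its underside.
- whisk_holder: White porcelain whisk holder, 60 mm across, 70 mm high; loose bystander, not to be moved. Origin at the centre of its underside.
- scoop_stand: Slotted rosewood stand with two upright bamboo scoops, 70 x 110 mm, 205 mm high; loose bystander, not to be moved. Origin at the centre of its underside.
- tea_bowl: Dark tea bowl, 116 mm across, 75 mm high; loose bystander, not to be moved. Origin at the centre of its underside.
- caddy: Dark red tea caddy, 66 mm across, 70 mm high; loose bystander, not to be moved. Origin at the centre of its underside.

How it is judged (in metres and radians):
On the way, in this order (a step that is already met when the one before it is completed fails the run):
1. white key pressed down, the other keys up (value of joint key_white above 0.004 m and value of joint each of key_orange, key_blue below 0.002 m), for 0.05 s.
2. orange key pressed down, the other keys up (value of joint key_orange above 0.004 m and value of joint each of key_white, key_blue below 0.002 m), for 0.05 s.
3. blue key pressed down, the other keys up (value of joint key_blue above 0.004 m and value of joint each of key_white, key_orange below 0.002 m), for 0.05 s.
4. keys up, leg at the mark with the lever still open (x of leg_pointer in the frame of mark between -0.006 and 0.006 m and value of joint each of key_white, key_orange, key_blue below 0.002 m and value of joint leg above 0.03 m and value of joint lever above 0.15 rad), for 0.2 s.
5. lever shut with the leg at the mark, post and lever pinched (x of leg_pointer in the frame of mark between -0.006 and 0.006 m and contact force between the fingers and leg_c0 above 4 N and contact force between the fingers and lever_c0 above 4 N and value of joint lever below 0.06 rad), for 0.2 s.
At the end, for the whole second after the job is handed in: The pointer is within 6 mm of the red mark along the leg and still, the lever is within 0.06 rad of shut, the fingers press on both grip post and lever paddle with over 4 N each, and all keys are up (all of step 5 and value of joint each of key_white, key_orange, key_blue below 0.002 m and velocity of joint leg between -0.01 and 0.01 m/s); the arm keeps its last pose, push and grip.
It fails at once if two keys down at once (value of joint each of key_white, key_orange above 0.003 m or value of joint each of key_white, key_blue above 0.003 m or value of joint each of key_orange, key_blue above 0.003 m).
It fails at once if another tea thing moved more than 30 mm (distance of any of copper_bowl, jar, whisk_holder, scoop_stand, tea_bowl, caddy from where it was at the start of the episode above 0.03 m).
It also fails if it takes over 58 s, if anything falls off the work surface, if the arm or the gripper's body presses on something with over 40 N, if the wrist force passes 120 N, or if a joint passes its speed limit or range.

## Working session

There is one attempt and no reset: what is moved stays moved. The work goes in short steps, Python scripts to look and compute and a tool call to move; the robot and the scene stay as the last step left them, time stands still between calls to the robot, and variables do not carry over. Pictures are saved under pics/ and viewed, at most 10 in all, crops included, and the job is handed in when it is done.

Besides the shell and the picture viewer there is one more tool, called after "Call:" as name(argument=value, ...) on one line, values as JSON. servo_tool: Moves the arm, as the interface text tells. Its arguments: {"type":"object","properties":{"plan":{"type":"array"}},"required":["plan"]}

```bash
mkdir -p pics; cat > h.py <<'E'
import numpy as np, cv2
from bench import arm, vision
def cloud(d):
    K=d["K"];z=d["z_map"].astype(float);v,u=np.mgrid[:z.shape[0],:z.shape[1]]
    P=np.stack([(u-K[0,2])/K[0,0]*z,(v-K[1,2])/K[1,1]*z,z,np.ones_like(z)],-1)
    W=P@np.linalg.inv(d["world_to_cam"]).T
    W[z==0]=np.nan
    return W[...,:3]
def ray(d,u,v,h):
    T=np.linalg.inv(d["world_to_cam"]);K=d["K"]
    r=T[:3,:3]@np.array([(u-K[0,2])/K[0,0],(v-K[1,2])/K[1,1],1]);o=T[:3,3]
    return o+r*(h-o[2])/r[2]
def proj(d,p):
    c=d["world_to_cam"]@np.array([*p,1]);q=d["K"]@c[:3];return q[:2]/q[2]
E
python3 - <<'E'
from h import *
s=arm.read_state();print(s, arm.hold_point_z)
for n in("scene","top"):
    d=vision.get_image(n);cv2.imwrite(f"pics/{n}0.png",d["image"][...,::-1]);np.savez(n+"0.npz",**d)
    print(n,d["K"],d["world_to_cam"])
E
```

```text
{'clock': 0.0, 'joints': array([-9.21368693e-01,  3.85546150e-01,  6.60819001e-03, -5.16938049e-04,
       -1.19400424e+00, -2.58576208e-01]), 'joint_vel': array([-0.00195587,  0.00057847, -0.00032179, -0.00034628, -0.00041224,
        0.00116335]), 'joint_efforts': array([ 1.00131520e-04, -3.92287159e+01,  1.88399345e+01,  4.18608338e+00,
       -4.69559236e-03, -8.62824862e-06]), 'position': array([ 237.88804787, -577.31168426,  230.218309  ]), 'ee_rot': array([-1.94090500e-01,  9.80983011e-01,  1.06960610e-03, -2.54653863e-04]), 'contact_force': array([ 0.60907342,  1.1825221 , -0.1831773 ]), 'wrist_torque': array([-0.01365574,  0.0064197 , -0.01344682]), 'grasp_force': 0.0, 'gripper_width': 85.38091330094736} 18.700000000000003
scene [[447.31594641   0.         281.45005318]
 [  0.         447.31594641 212.84623962]
 [  0.           0.           1.        ]] [[-5.07104599e-01  8.61601377e-01  2.20905457e-02  3.40015910e+02]
 [ 5.83942549e-01  3.62311181e-01 -7.26458332e-01 -2.73759185e+02]
 [-6.33921151e-01 -3.55490751e-01 -6.86855371e-01  1.58804892e+03]
 [ 0.00000000e+00  0.00000000e+00  0.00000000e+00  1.00000000e+00]]
top [[530.43832062   0.         273.45010208]
 [  0.         530.43832062 200.74566473]
 [  0.           0.           1.        ]] [[ 6.94408035e-03 -9.99947172e-01  7.57847513e-03 -3.54362066e+01]
 [-9.88547716e-01 -8.00702408e-03 -1.50696057e-01  6.30296167e+02]
 [ 1.50748777e-01 -6.44523875e-03 -9.88551094e-01  1.41256618e+03]
 [ 0.00000000e+00  0.00000000e+00  0.00000000e+00  1.00000000e+00]]
```

View pics/top0.png

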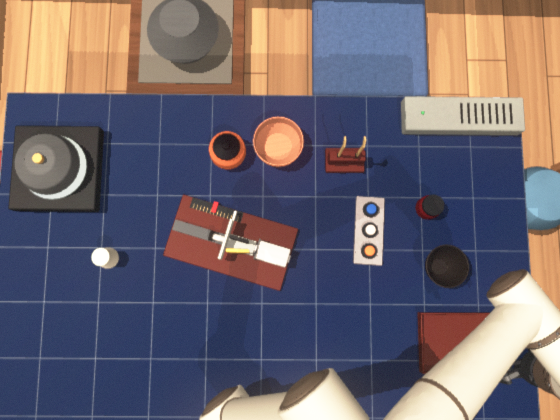

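View pics/scene0.png

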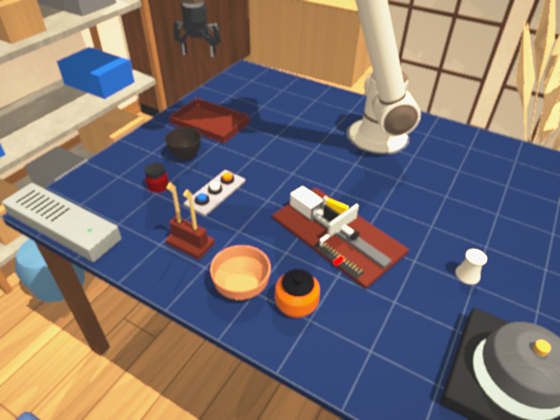

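The top view shows the keypad at (370,231), with blue at (371,210), white at (370,230) and orange at (370,251). The rest is centred near (232,243), with the red mark at (215,208), the crossplate at (228,235) and the open yellow lever at (240,250). The scene view agrees.

```bash
cat > m.py <<'E'
from h import *
import sys
R={"top":(160,190,310,295),"scene":(270,180,410,290)}
def blobs(d,box):
    u0,v0,u1,v1=box;hsv=cv2.cvtColor(d["image"],cv2.COLOR_RGB2HSV);H,S,V=[hsv[...,i].astype(int) for i in range(3)]
    roi=np.zeros(H.shape,bool);roi[v0:v1,u0:u1]=1
    W=cloud(d)
    M={"yellow":(H>20)&(H<32)&(S>130)&(V>120),"red":((H<4)|(H>176))&(S>200)&(V>190),"orange":(H>8)&(H<20)&(S>170)&(V>150),
       "blue":(H>100)&(H<118)&(S>150)&(V>150),"white":(S<40)&(V>185)}
    out={}
    for k,m in M.items():
        n,l,st,c=cv2.connectedComponentsWithStats((m&roi).astype(np.uint8))
        for i in range(1,n):
            if st[i,4]>=12: 
                p=W[l==i];out.setdefault(k,[]).append((c[i].round(1),st[i,4],np.nanmedian(p,0).round(1)))
    return out
E
python3 - <<'E'
from m import *
for n,bs in(("top",[(345,190,395,270),R["top"]]),("scene",[(180,165,250,215),R["scene"]])):
    d=dict(np.load(n+"0.npz"))
    for b in bs: 
        for k,v in blobs(d,b).items(): print(n,k,v)
d=dict(np.load("top0.npz"));W=cloud(d)
print("shelf z",np.nanmedian(W[300:330,100:160,2]), "pad",W[231,360],W[231,370])
# stand footprint: points with height 8..22
m=(W[...,2]>9)&(W[...,2]<22);mm=np.zeros_like(m);mm[190:295,155:310]=m[190:295,155:310]
r=cv2.minAreaRect(W[mm][:,:2].astype(np.float32));print("base",r,mm.sum())
m=(W[...,2]>75)&(W[...,2]<95);mm=np.zeros_like(m);mm[205:270,200:262]=m[205:270,200:262];print("tall",mm.sum())
im=d["image"][190:295,155:310];cv2.imwrite("pics/crop.png",cv2.resize(im,None,fx=5,fy=5,interpolation=cv2.INTER_CUBIC)[...,::-1])
E
```

```text
top blue [(array([371. , 208.5]), np.int32(74), array([ 613.2, -302.1,   33.5]))]
top white [(array([361. , 198.9]), np.int32(29), array([ 643.4, -275.8,   11.6])), (array([377.4, 198.9]), np.int32(14), array([ 645.4, -322.7,   13.6])), (array([368.4, 237.5]), np.int32(861), array([ 532.3, -292.5,   11.8])), (array([370.1, 229. ]), np.int32(70), array([ 556. , -298.2,   34.3]))]
top yellow [(array([242.5, 252. ]), np.int32(12), array([488.5,  51.6,  60.9]))]
top white [(array([223.9, 235.4]), np.int32(185), array([529.1, 102.4,  82.4])), (array([245. , 245.8]), np.int32(132), array([506.2,  46. ,  41.8])), (array([272.4, 253.4]), np.int32(569), array([486.2, -27.8,  59.7]))]
scene yellow [(array([227.1, 174.9]), np.int32(30), array([ 499.1, -292.8,   35.3])), (array([187.9, 194.6]), np.int32(21), array([ 761.6, -205.9,  192.5]))]
scene orange [(array([227.1, 178.1]), np.int32(27), array([ 506.3, -287.9,   29.5]))]
scene blue [(array([201.6, 197.1]), np.int32(55), array([ 618.4, -297.1,   33.7]))]
scene white [(array([210. , 185.1]), np.int32(191), array([ 555.2, -325.8,   14.7])), (a
[... 289 characters left out ...]
ray([796.3,  64.1,  69.1])), (array([315.5, 285.2]), np.int32(44), array([753.9, 136.6,  69.7]))]
scene white [(array([306. , 196.6]), np.int32(380), array([486.3, -30.7,  61.4])), (array([300.2, 206.9]), np.int32(15), array([508. , -33.5,  35.4])), (array([344.4, 219.8]), np.int32(377), array([525.9, 101.8,  69.2])), (array([318.2, 211.5]), np.int32(28), array([504.7,  18.1,  42.8])), (array([323.9, 237.9]), np.int32(31), array([587.9,  78.4,  46.5]))]
shelf z -0.01872636614689327 pad [ 552.14936328 -273.7382685    13.21234934] [ 550.57571387 -298.2305998    31.83409621]
base ((522.6136474609375, 81.03668212890625), (285.34906005859375, 420.46368408203125), 3.5854837894439697) 5743
tall 300
```

View pics/crop.png

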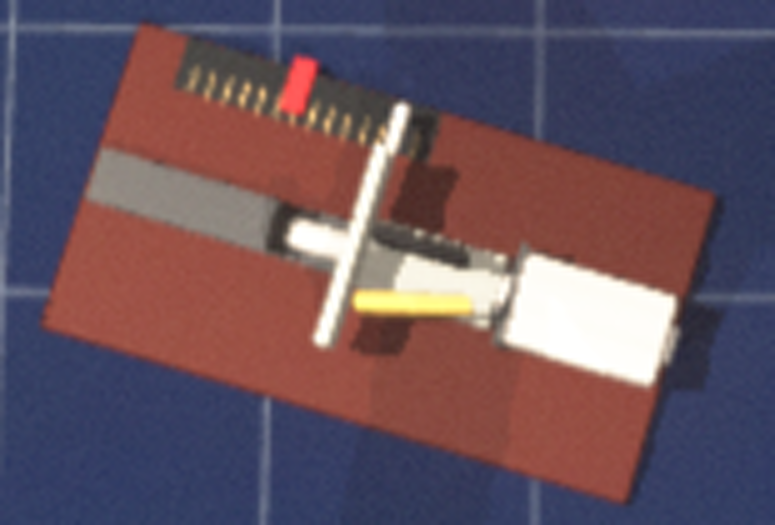

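The crop shows the base corners at (140,25), (717,195), (630,500) and (45,325). The crossplate top runs from (402,105) to (323,343), the mark's top is centred near (299,84), and the lever runs from (357,301) to (468,305). Next I'll fit the frame.

```bash
python3 - <<'E'
from m import *
d=dict(np.load("top0.npz"));W=cloud(d)
c=lambda x,y,h: ray(d,(x+.5)/5-.5+155,(y+.5)/5-.5+190,h)[:2]
B=[c(*p,15) for p in((140,25),(717,195),(630,500),(45,325))]
print("corners",np.round(B,1));
e=((B[0]-B[1])+(B[3]-B[2]));a=np.arctan2(e[1],e[0]);print("len",np.linalg.norm(B[0]-B[1]),np.linalg.norm(B[3]-B[2]),np.linalg.norm(B[0]-B[3]),"yaw",a)
f=((B[3]-B[0])+(B[2]-B[1]));print("yaw from short",np.arctan2(f[1],f[0])-np.pi/2)
R=np.array([[np.cos(a),-np.sin(a)],[np.sin(a),np.cos(a)]])
o=np.mean(B,0)-R@[20,0];print("origin",o)
L=lambda p:(R.T@(np.array(p)-o)).round(1)
P=[c(402,105,86),c(323,343,86)];print("plate ends",L(P[0]),L(P[1]),np.mean(P,0))
print("mark",L(c(299,84,20)))
print("sleeve",[L(c(*p,60)) for p in((528,253),(675,295),(652,383),(505,343))])
print("lever",[L(c(*p,86)) for p in((357,301),(468,305))])
print("post?",L(c(420,245,87)))
s=dict(np.load("scene0.npz"))
b=blobs(s,R0) if 0 else blobs(s,(270,180,410,290))
print("mark scene",L(ray(s,*b["red"][0][0],19)[:2]))
# keys via blue/white top rays at z=34, cloud of heights
m=np.zeros(W.shape[:2],bool);m[195:262,355:388]=1;m&=(W[...,2]>24)
n,l,st,cc=cv2.connectedComponentsWithStats(m.astype(np.uint8))
for i in range(1,n):
    if st[i,4]>20: print(cc[i],st[i,4],ray(d,*cc[i],33),np.nanpercentile(W[l==i][:,2],[20,50,90]),np.nanmedian(W[l==i],0))
E
```

```text
corners [[ 651.   225.2]
 [ 557.4 -100.1]
 [ 388.9  -52.3]
 [ 482.3  272.2]]
len 338.44024798671643 337.6233497712153 175.16742443863103 yaw 1.290542573573341
yaw from short 1.296646155898729
origin [514.35300447  67.03884352]
plate ends [ 27.8 -78.3] [30.5 54.5] [533.85338207  91.76615455]
mark [ 93.2 -80.5]
sleeve [array([-58.4, -23.4]), array([-140.9,  -24.2]), array([-142.2,   24.5]), array([-60.5,  26.4])]
lever [array([19.9, 28.3]), array([-36.9,  13.7])]
post? [-3.4 -9.4]
mark scene [ 92.9 -82.4]
[370.4015748  208.66141732] 127 [ 612.74557869 -300.40491818   33.        ] [26.24851102 30.24160157 35.60683822] [ 614.08776932 -300.57755332   30.24160157]
[370.1119403  229.18656716] 134 [ 555.49178515 -298.42225947   33.        ] [25.84483405 30.55897534 36.30201061] [ 555.94644715 -298.29474305   30.55897534]
[369.5952381  250.23015873] 126 [ 497.48022107 -295.80913649   33.        ] [26.69433359 30.97231463 37.20824571] [ 498.06155909 -296.20285046   30.97231463]
```

Call:
servo_tool(plan=[[0.106, 0.093, -0.044, 0, 0, 0, 0], [0.106, 0.093, -0.044, 0, 0, 0, 0], [0.106, 0.093, -0.044, 0, 0, 0, 0], [0.106, 0.093, -0.044, 0, 0, 0, 0], [0.106, 0.093, -0.044, 0, 0, 0, 0], [0.106, 0.093, -0.044, 0, 0, 0, 0], [0.106, 0.093, -0.044, 0, 0, 0, 0], [0.106, 0.093, -0.044, 0, 0, 0, 0], [0.106, 0.093, -0.044, 0, 0, 0, 0], [0.106, 0.093, -0.044, 0, 0, 0, 0], [0, 0, -0.16, 0, 0, 0, 0], [0, 0, 0, 0, 0, 0, 0], [0, 0, 0, 0, 0, 0, 0]])

```text
clock: 1.72
position: [556.5, -299.5, 52.3]
ee_rot: [-0.194, 0.981, -0.001, 0.0]
contact_force: [0.4, -0.7, 1.1]
gripper_width: -0.1
grasp_force: 0.0
```

Call:
servo_tool(plan=[[0, 0, -0.06, 0, 0, 0, 0], [0, 0, -0.01, 0, 0, 0, 0], [0, 0, -0.01, 0, 0, 0, 0], [0, 0, 0, 0, 0, 0, 0]])

```text
clock: 2.22
position: [556.2, -299.3, 28.3]
ee_rot: [-0.194, 0.981, -0.0, 0.0]
contact_force: [-1.5, -0.6, 4.8]
gripper_width: 0.5
grasp_force: 2.3
```

Call:
servo_tool(plan=[[0, 0, -0.007, 0, 0, 0, 0], [0, 0, 0, 0, 0, 0, 0]])

```text
clock: 2.48
position: [556.3, -299.3, 28.0]
ee_rot: [-0.195, 0.981, -0.001, 0.0]
contact_force: [-2.6, 2.3, 12.7]
gripper_width: 0.1
grasp_force: 6.4
```

Call:
servo_tool(plan=[[0, 0, 0.12, 0, 0, 0, 0], [0, 0, 0, 0, 0, 0, 0], [-0.098, 0.005, 0, 0, 0, 0, 0], [-0.098, 0.005, 0, 0, 0, 0, 0], [0, 0, 0, 0, 0, 0, 0], [0, 0, -0.09, 0, 0, 0, 0], [0, 0, -0.02, 0, 0, 0, 0], [0, 0, -0.01, 0, 0, 0, 0], [0, 0, 0, 0, 0, 0, 0], [0, 0, 0, 0, 0, 0, 0]])

```text
clock: 3.72
position: [497.6, -295.9, 27.9]
ee_rot: [-0.195, 0.981, -0.0, -0.0]
contact_force: [-4.9, 3.7, 15.8]
gripper_width: -0.3
grasp_force: 8.0
```

Call:
servo_tool(plan=[[0, 0, 0.12, 0, 0, 0, 0], [0, 0, 0, 0, 0, 0, 0], [0.128, -0.005, 0, 0, 0, 0, 0], [0.128, -0.005, 0, 0, 0, 0, 0], [0.128, -0.005, 0, 0, 0, 0, 0], [0, 0, 0, 0, 0, 0, 0], [0, 0, -0.09, 0, 0, 0, 0], [0, 0, -0.02, 0, 0, 0, 0], [0, 0, -0.01, 0, 0, 0, 0], [0, 0, 0, 0, 0, 0, 0], [0, 0, 0, 0, 0, 0, 0]])

```text
clock: 5.1
position: [611.4, -299.9, 28.0]
ee_rot: [-0.194, 0.981, 0.0, -0.001]
contact_force: [-4.2, 4.4, 12.1]
gripper_width: 0.0
grasp_force: 6.0
```

Call:
servo_tool(plan=[[0, 0, 0.16, 0, 0, 0, 0], [0, 0, 0.16, 0, 0, 0, 0], [0, 0, 0.16, 0, 0, 0, 0.5], [-0.032, 0.123, 0, 0, 0, 0.045, 1], [-0.032, 0.123, 0, 0, 0, 0.045, 1], [-0.032, 0.123, 0, 0, 0, 0.045, 1], [-0.032, 0.123, 0, 0, 0, 0.045, 1], [-0.032, 0.123, 0, 0, 0, 0.045, 1], [-0.032, 0.123, 0, 0, 0, 0.045, 1], [-0.032, 0.123, 0, 0, 0, 0.045, 1], [-0.032, 0.123, 0, 0, 0, 0.045, 1], [-0.032, 0.123, 0, 0, 0, 0.045, 1], [-0.032, 0.123, 0, 0, 0, 0.045, 1], [0, 0, 0, 0, 0, 0, 1], [0, 0, 0, 0, 0, 0, 1]])

```text
clock: 6.98
position: [515.9, 68.2, 169.2]
ee_rot: [-0.601, 0.799, 0.0, -0.0]
contact_force: [0.4, -0.3, -0.0]
gripper_width: 85.2
grasp_force: 0.0
```

Call:
servo_tool(plan=[[0, 0, -0.1, 0, 0, 0, 1], [0, 0, -0.1, 0, 0, 0, 1], [0, 0, -0.1, 0, 0, 0, 1], [0, 0, -0.1, 0, 0, 0, 1], [0, 0, 0, 0, 0, 0, 1], [0, 0, 0, 0, 0, 0, 1]])

```text
clock: 7.72
position: [517.3, 68.2, 50.1]
ee_rot: [-0.601, 0.799, -0.0, 0.001]
contact_force: [0.5, -0.4, 0.6]
gripper_width: 85.3
grasp_force: 0.0
```

```bash
python3 - <<'E'
from h import *
out=[]
for n,(u,v,w,h) in (("top",(160,170,150,130)),("scene",(260,140,150,130))):
    d=vision.get_image(n);out.append(cv2.resize(d["image"][v:v+h,u:u+w],None,fx=2.6,fy=2.6,interpolation=cv2.INTER_CUBIC))
cv2.imwrite("pics/c2.png",np.hstack(out)[...,::-1]);print(arm.read_state()["contact_force"])
E
```

```text
[ 0.52484711  0.60872828 -0.77004063]
```

View pics/c2.png

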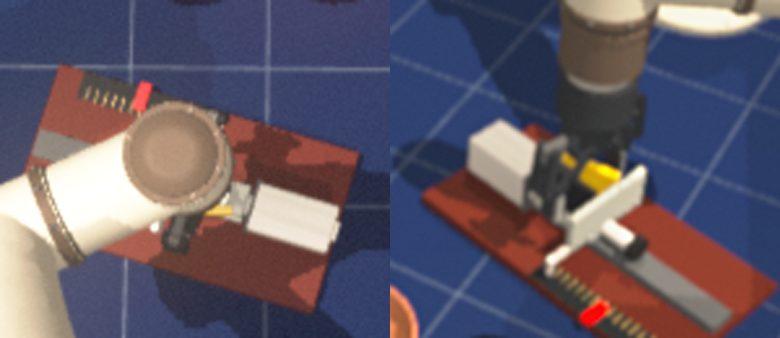

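The fingers stand either side of the post and lever, on the near side of the plate. The scene view also shows the pointer (crop about 545,270) and the red mark (595,313). I'll push the leg out now.

Call:
servo_tool(plan=[[0.01, 0.04, 0, 0, 0, 0, 1], [0.01, 0.04, 0, 0, 0, 0, 1], [0.01, 0.04, 0, 0, 0, 0, 1], [0.01, 0.04, 0, 0, 0, 0, 1], [0.01, 0.04, 0, 0, 0, 0, 1], [0.01, 0.04, 0, 0, 0, 0, 1], [0, 0, 0, 0, 0, 0, 1], [0, 0, 0, 0, 0, 0, 1]])

```text
clock: 8.82
position: [534.4, 140.6, 49.5]
ee_rot: [-0.602, 0.799, -0.0, -0.0]
contact_force: [0.2, -4.5, 2.1]
gripper_width: 85.4
grasp_force: 1.8
```

```bash
python3 - <<'E'
from h import *
d=vision.get_image("scene");np.savez("s3.npz",**d)
u,v,w,h=290,180,120,100
cv2.imwrite("pics/c3.png",cv2.resize(d["image"][v:v+h,u:u+w],None,fx=6,fy=6,interpolation=cv2.INTER_CUBIC)[...,::-1]);print(arm.read_state()["contact_force"])
E
```

```text
[ 0.82545715 -4.23466119  2.2045695 ]
```

View pics/c3.png

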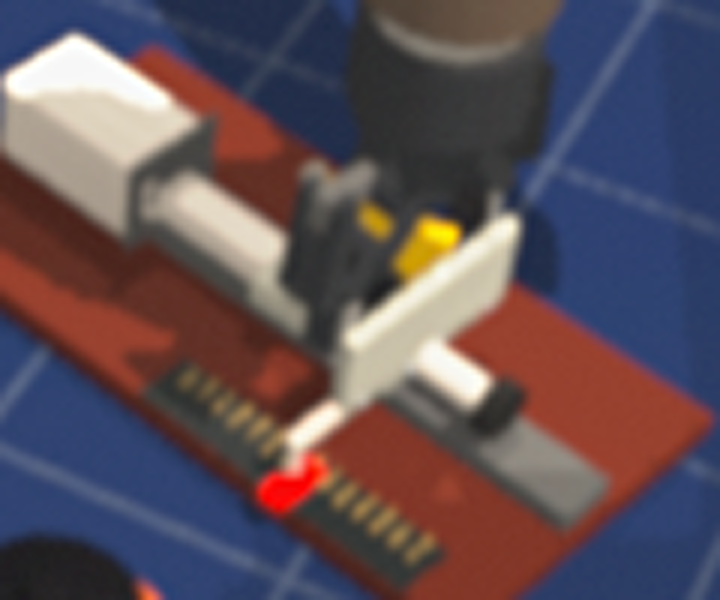

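The pointer's lower tip is at crop (296,463), at the near (+y) end of the red mark, which spans (258,490) to (325,465). I'll put numbers on that.

```bash
python3 - <<'E'
from m import *
d=dict(np.load("s3.npz"));a=1.2925;o=np.array([514.35,67.04]);R=np.array([[np.cos(a),-np.sin(a)],[np.sin(a),np.cos(a)]])
L=lambda p:(R.T@(p[:2]-o)).round(1)
c=lambda x,y,h:L(ray(d,290+(x+.5)/6-.5,180+(y+.5)/6-.5,h))
print("pointer",c(296,463,26),"arm mid",c(318,425,42),"plate top ends",c(347,332,86),c(512,212,86))
print("mark red old",L(ray(d,337.2,261.1,19.)))
s=arm.read_state();print("tcp",L(s["position"]))
iv=lambda x,y,h:(np.array(proj(d,(*(o+R@[x,y]),h)))-[290,180]+.5)*6-.5
for x in(87,93,99):print(x,iv(x,-65,20),iv(x,-80,20),iv(x,-95,20), "ptr",iv(x,-80,26))
E
```

```text
pointer [ 89.6 -73.5] arm mid [ 89.9 -62.5] plate top ends [ 86.6 -48.2] [88.2 60.3]
mark red old [ 92.8 -82.6]
tcp [76.1  0.9]
87 [303.0393318  458.64027267] [279.80223996 476.72076747] [256.24962054 495.04677039] ptr [281.30951223 467.41567069]
93 [313.69981215 466.50898623] [290.4714523  484.69198293] [266.92681765 503.12255731] ptr [292.02171275 475.39046053]
99 [324.41818799 474.4204336 ] [301.19900042 492.7067824 ] [277.66279274 511.24280144] ptr [302.79269803 483.40901319]
```

Call:
servo_tool(plan=[[0.003, 0.006, 0, 0, 0, 0, 1], [0, 0, 0, 0, 0, 0, 1], [0, 0, 0, 0, 0, 0, 1], [0, 0, 0, 0, 0, 0, 1], [0, 0, 0, 0, 0, 0, 0.8], [0, 0, 0, 0, 0, 0, 0.6], [0, 0, 0, 0, 0, 0, 0.45], [0, 0, 0, 0, 0, 0, 0.3], [0, 0, 0, 0, 0, 0, 0], [0, 0, 0, 0, 0, 0, 0], [0, 0, 0, 0, 0, 0, 0], [0, 0, 0, 0, 0, 0, 0], [0, 0, 0, 0, 0, 0, 0]])

```text
clock: 10.5
position: [534.8, 141.9, 49.7]
ee_rot: [-0.601, 0.799, 0.0, -0.001]
contact_force: [-0.4, -5.2, 6.9]
gripper_width: 28.6
grasp_force: 65.6
```

```bash
python3 - <<'E'
from h import *
d=vision.get_image("scene");np.savez("s4.npz",**d)
u,v,w,h=290,180,120,100
cv2.imwrite("pics/c4.png",cv2.resize(d["image"][v:v+h,u:u+w],None,fx=6,fy=6,interpolation=cv2.INTER_CUBIC)[...,::-1])
a=1.2925;o=np.array([514.35,67.04]);R=np.array([[np.cos(a),-np.sin(a)],[np.sin(a),np.cos(a)]])
s=arm.read_state();print(s["contact_force"],s["wrist_torque"],R.T@(s["position"][:2]-o))
E
```

```text
[-0.74557855 -4.79365486  6.65289963] [-1.05814104  0.75871481 -0.32098597] [77.56517931  0.90285935]
```

View pics/c4.png

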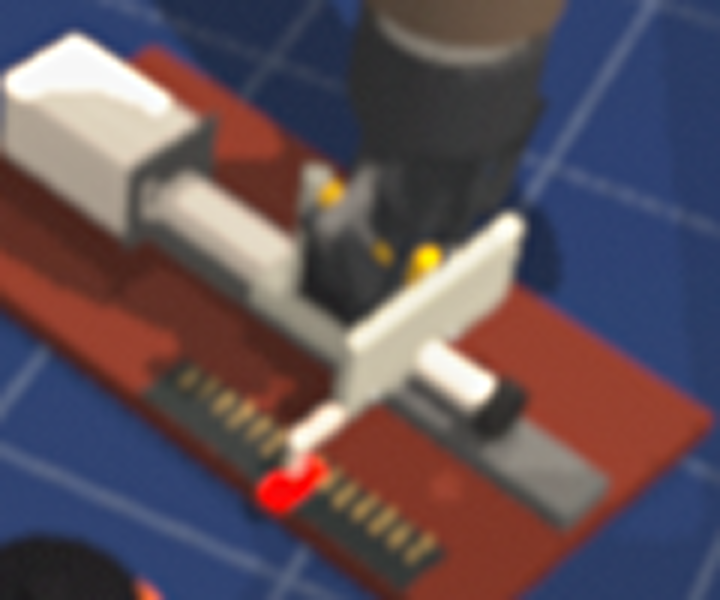

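The lever is shut and pinched, and the pointer tip is at about crop (298,464) over the red mark. I'll zoom in to check the margin.

```bash
python3 - <<'E'
from h import *
d=dict(np.load("s4.npz"));a=1.2925;o=np.array([514.35,67.04]);R=np.array([[np.cos(a),-np.sin(a)],[np.sin(a),np.cos(a)]])
u,v,w,h=325,235,40,30;k=20
im=cv2.resize(d["image"][v:v+h,u:u+w],None,fx=k,fy=k,interpolation=cv2.INTER_CUBIC)
q=lambda x,y,z:tuple(int(t) for t in (np.array(proj(d,(*(o+R@[x,y]),z)))-[u,v]+.5)*k)
for X in(87,99):
    cv2.line(im,q(X,-65,20),q(X,-95,20),(0,255,0),1)
for y in(-65,-95): cv2.line(im,q(87,y,20),q(99,y,20),(0,255,0),1)
for X in(89,91,93): cv2.line(im,q(X,-80,26),q(X,-80,46),(0,255,255),1)
cv2.imwrite("pics/c5.png",im[...,::-1])
E
```

```text
(no output)
```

View pics/c5.png

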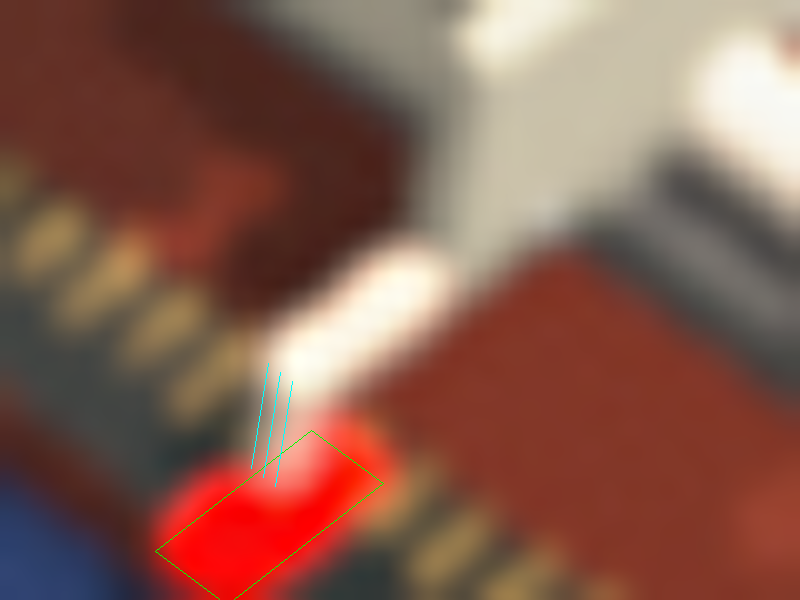

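The zoom shows the pointer tip at about (288,475), in the middle of the mark's 12 mm width and within about 1 to 2 mm. That agrees with the TCP reading (77.6 + 15 = 92.6 against the mark at 92.9), so I'm handing it in.

```bash
python3 -c "
from bench import arm
print(arm.read_state()['grasp_force']);print(arm.job_done())"
```

```text
65.58819968719035
the job is handed in; nothing more can be done
None
```

I pressed white, orange and blue in order, pushed the leg out to the red mark, and handed in with the post and shut lever still pinched at about 66 N; the pointer looked within 2 mm of the mark, but no verdict came back.

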